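# Lock a monitor bracket into its foot with a tapered pin

## Robot

A 6-joint arm with a two-finger parallel gripper is mounted at the origin on a cart in front of the work surface, level with it; the furniture and walls round the work are solid. World frame = base frame: x ahead of the robot, y to its left, z up, the work surface at z = 0. Lengths are in m, angles in rad, forces in N, time in s.
With the tool pointing down it reaches from about 0.375 to 0.925 m from the base axis. Payload 5.7 kg.
Tool frame: the origin (TCP) lies at the very end of the fingers, on their centre line; the grasp point (between the pads) lies tcp_to_grasp behind it (tcp_to_grasp is the distance from the TCP to the grasp point, in m); z points along the fingers, y is the line along which they close (so a half turn about z gives the same grasp; the last joint's range is limited). The gripper opens to 88 mm and grips with 3 to 60 N. Pads are 20 mm wide; open, the fingers measure 115 mm over their backs; the gripper's body (75 mm by 178 mm) begins 61 mm behind the grasp point.
Start: joints at [1.148, 0.359, 1.51, -0, 1.272, -0.115], TCP at [0.182, 0.572, 0.223] pointing down, gripper open.
Joint ranges: [-2.97, 2.97], [-1.01, 2.36], [0.21, 2.38], [-0.96, 4.11], [0.2, 2.71], [-2.98, 2.98]. Speed limits (rad/s): [2.39, 2.39, 3.14, 3.14, 3.14, 3.14].

## Interface

Orientations are given as [roll, pitch, yaw] about the fixed x, y, z axes, in that order (R = Rz(yaw) Ry(pitch) Rx(roll)).
In Python, from cell import * gives the robot as it stands.
- The arm moves only by the shell command python3 -m handwheel 'ROWS' [OPENING]. ROWS is JSON, a list of rows, each a list of 6 numbers: the shift along the tool's x, y, z in units of 30 mm (1.0 is 30 mm), then the turn, a rotation vector about the tool's x, y, z in units of 6 degrees (1.0 is 6 degrees). In form: [[x, y, z, ax, ay, az], ...]. A call has exactly 5 rows; each row is the pose to reach, as a shift and turn from the pose commanded when the call began, along the tool's axes at that moment; what a row does not reach only later rows make up. A row lasts 1/12 s, in which the tool goes at most 41.7 mm and 7.16 degrees, less where a joint would pass 70% of its speed; a pose out of reach is approached as far as the arm can. A call with a gripper value outside its range is refused whole. OPENING is the opening, from 0 (shut) to 1 (fully open), set as the call begins (- or left out, the last holds). The fingers move at their own pace and stop on an object; the grip force is fixed at half the most. Time passes only in rows, so rows that repeat a pose let the fingers close, or fill a call up. It gives the time, the measured TCP pose, the force, the opening and the grip force at its end, in the units of the state.
- observe(): the state, without advancing time (a new reading comes with each control period).
- get_image(name): name is "scene" or "side" or "wrist"; returns a dict with "image" (384x512x3 uint8, blue, green, red), "depth" (384x512 float32, m along the optical axis (not along the pixel's ray), 0 where there is no reading), "mtx" (3x3 intrinsics, pixels), "R" (3x3) and "t" (3): a world point X has camera coordinates R X + t; the wrist camera has in their place "tool_from_camera" (4x4, takes a point from camera to tool coordinates, whose origin is the TCP and whose axes are the flange's). Camera axes: x right, y down, z forward; pixel columns grow to the right and rows downward; lengths in m; the calibration is good to about 2 mm. A picture is of the moment at which its call begins: read the wrist's pose just before it.
- sign_off(): hands the job in; it is judged then, once.
The state is a dict: "clock": time; "joint_positions": joint angles; "qd": joint speeds; "effort": joint torques, N m; "tool_pos": TCP position; "tcp_rot": TCP orientation; "ft_force": force on the tool from outside, world axes, zero at the start; "ft_torque": the same for the moment, N m; "gripper_width": opening from 0.0 (shut) to 1.0 (fully open); "gripper_force": force on a finger pad.
Only numpy, scipy, OpenCV 4.12 (cv2) and the standard library are available. Lean on these libraries where they do the work, as an engineer would, in place of code of your own. Each camera call takes 0.05 s, during which the arm holds its last target. There are 200 camera calls.

## Task

Lay the blue bracket flat in the pocket on top of the grey monitor foot, with its hole over the foot's hole. The orange draw bar inside the foot sits out of line: take the tapered pin from its stand and push it down through both holes, so that the pin itself draws the bar into line, until its collar rests on the bracket; leave it there and do not disturb the other things on the desk.

Things in the scene. Friction and masses are not known exactly. Their poses are not given: they have to be found in the camera images.
- foot: Grey monitor foot fixed to the desk, 200 (x) x 96 (y) x 71 (z) mm; origin: centre of underside. In its top a pocket 163 x 53 mm, 8 mm deep, walls not chamfered. In the pocket's 6 mm floor, 60 mm from centre toward -x, a wide 35 mm hole goes down to the desk; through it one sees the orange bar and its hole.
- pocket (a point): Centre of the pocket's floor, 63 mm above the desk; axes as the foot's.
- bar_link (a joint): Slide of the orange draw bar (40 mm wide, 10 mm thick) along the foot, m: 0 = its hole right under the place of the bracket's hole; positive = shifted toward the foot's -x end. Starts 5.5 to 7 mm off, slides stiffly (about 3 N), no spring, stays where left. Its black end sticks out of the foot's -x end. Stops at -4 and +10 mm.
- bar_hole (a point): Centre of the upper mouth of the draw bar's round hole (22 mm, through the 10 mm bar), 56.5 mm above the desk; that is 16.5 mm below the top of the seated bracket. Below the bar is free space down to the desk.
- bracket: Loose blue plate 160 (x) x 50 (y) x 10 mm, 0.25 kg, flat on the desk; origin: centre of underside. On its centre an upright rib to lift it by: 50 mm long (x), 12 mm thick (y), top 42 mm above the origin. Its yaw differs from the foot's by under 0.8 rad: turn it the short way. In the pocket it has 1.5 mm play each side and stands 2 mm proud.
- bracket_hole (a point): Centre of the upper mouth of the bracket's round hole (22 mm, through), 60 mm from the bracket's origin toward its -x, on the top of the plate. Seated: 73 mm above the desk.
- stand: Black stand fixed to the desk, base 80 x 80 mm, with a grey 66 x 66 mm top plate whose upper face is 76 mm above the desk; the pin hangs in its 24 mm hole. Origin: centre of its underside.
- pin: Loose steel taper pin, 0.15 kg, upright in the stand. Origin: on its axis, underside of the collar; z up. Above: collar 34 mm across, 6 high, then round red handle 28 mm across, 50 high. Below: shank 20 mm across for 30 mm, then a 38 mm cone down to a 5 mm tip, 68 mm below the origin. Lift 75 mm to clear the stand. Home: collar on the bracket, tip 5 mm above the desk.
- pin_tip (a point): The pin's tip, 68 mm below its origin.
- amber_bottle: Small loose brown bottle with black cap, behind the work, 56 x 47 x 77 mm; bystander. Origin: centre of its underside.
- calculator: Loose black desk calculator at the right end of the desk, 168 x 92 x 21 mm; bystander. Origin: centre of its underside.
- stamp: Loose wooden hand stamp, 24 x 52 x 62 mm; bystander. Origin: centre of its underside.
Mind the look-alikes: they are no part of the job. There is more than one size of the bracket; the job needs the larger. There is more than one size of the pin; the job needs the larger.

How it is judged:
By the outcome, as a careful person would: the job done as asked, in the order asked, and still so for the second after the job is handed in, with the robot touching nothing.
It also fails if it takes over 58 s, if anything falls off the work surface, if the arm or the gripper's body presses on something with over 40 N, if the wrist force passes 120 N, or if a joint passes its speed limit or range.

## Working session

There is one attempt and no reset: what is moved stays moved. The work goes in short steps, Python scripts to look and compute and a shell command to move; the robot and the scene stay as the last step left them, time stands still between calls to the robot, and variables do not carry over. Pictures are saved under pics/ and viewed, at most 10 in all, crops included, and the job is handed in when it is done.

```bash
ls; mkdir -p pics; python3 - <<'E'
from cell import *
import cv2,numpy as np
print(observe())
for n in("scene","side"):
    d=get_image(n);cv2.imwrite(f"pics/{n}0.png",d["image"]);np.savez(f"{n}0.npz",**d)
    print(n,d["mtx"].tolist(),d["R"].tolist(),d["t"])
E
```

```text
pics
{'clock': 0.0, 'joint_positions': array([ 1.14790696e+00,  3.59474412e-01,  1.51144064e+00,  1.77771320e-05,
        1.27247809e+00, -1.15084320e-01]), 'qd': array([-0.00176017,  0.00085453, -0.00011211,  0.00163798, -0.00164543,
       -0.00011992]), 'effort': array([-2.97340528e-03, -5.15366364e+01, -2.70722508e+01,  6.69761770e-02,
        3.48846079e-02, -1.02880304e-04]), 'tool_pos': array([0.18148787, 0.57117019, 0.22182468]), 'tcp_rot': array([-3.13980603e+00, -2.23620641e-04,  2.83378216e+00]), 'ft_force': array([-0.09263634,  0.26712445,  0.29059974]), 'ft_torque': array([ 0.01799478, -0.00803785,  0.01069749]), 'gripper_force': 0.0, 'gripper_width': 1.000932382657655}
scene [[349.44820462081873, 0.0, 257.0567143232566], [0.0, 349.44820462081873, 195.290007632083], [0.0, 0.0, 1.0]] [[-0.9246546535487852, -0.38044636405389176, -0.016563083914229317], [-0.2604864159365779, 0.6636277440279034, -0.701245352547132], [0.2777779666983907, -0.6440953201464898, -0.7127275915679837]] [0.44655709 0.22642998 0.90319581]
side [[413.78443897457856, 0.0, 251.57076971031853], [0.0, 413.78443897457856, 185.80798640144803], [0.0, 0.0, 1.0]] [[0.8878814048417425, -0.46007230153129325, 0.0002971530792481458], [-0.2961264242448792, -0.5719806467463436, -0.7649492013274969], [0.35210190541971714, 0.6790961766284159, -0.6440905457220061]] [-0.48632674  0.17144613  0.99130866]
```

View pics/scene0.png

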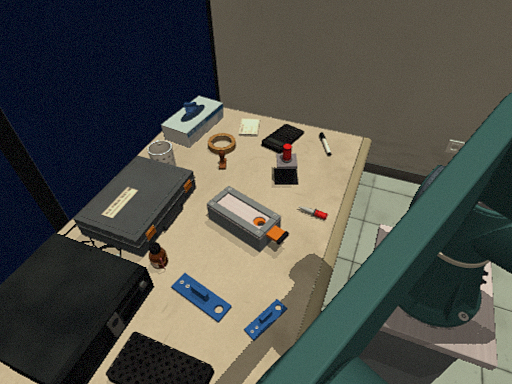

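View pics/side0.png

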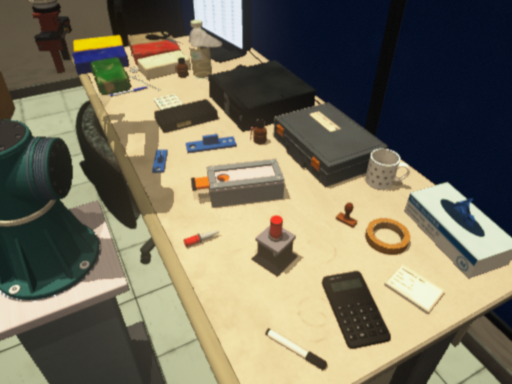

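The two pictures show:
- **Brackets:** two blue plates, at scene (201,296) and (266,319). The first is clearly the larger, so it fits the 160 mm description.
- **Pins:** one stands upright in the stand at scene (287,160). A smaller red one lies on the desk at (315,213). The upright one fits.
- **Foot:** at scene (247,217), with its orange bar at (280,237).

Next I'll measure these and make one crop to confirm.

```bash
cat > h.py <<'E'
import numpy as np,cv2
from scipy.spatial.transform import Rotation as Rn
def cloud(d,T=None):
    h,w=d["depth"].shape; v,u=np.mgrid[:h,:w]; z=d["depth"]; K=d["mtx"]
    P=np.stack([(u-K[0,2])/K[0,0]*z,(v-K[1,2])/K[1,1]*z,z],-1)
    if T is not None: W=P@T[:3,:3].T+T[:3,3]
    else: W=(P-d["t"])@d["R"]
    W[z<=0]=np.nan
    return W
def rect(P):
    (c,s,a)=cv2.minAreaRect((P[:,:2]*1000).astype(np.float32)); a=np.radians(a)
    if s[0]<s[1]: a+=np.pi/2; s=s[::-1]
    return np.round(c,1),np.round(s,1),round((a+np.pi/2)%np.pi-np.pi/2,4)
def wcam(o,d):
    T=np.eye(4);T[:3,:3]=Rn.from_euler("xyz",o["tcp_rot"]).as_matrix();T[:3,3]=o["tool_pos"]
    return T@d["tool_from_camera"]
E
python3 - <<'E'
from h import *
out=[]
for n in("scene","side"):
    d=np.load(f"{n}0.npz");W=cloud(d);hsv=cv2.cvtColor(d["image"],cv2.COLOR_BGR2HSV)
    H,S,V=[hsv[...,i].astype(int) for i in range(3)]
    def comps(m,name,mn=15):
        m=m&np.isfinite(W[...,0])&(abs(W[...,1])<1)&(W[...,2]>-.02)&(W[...,2]<.2)
        k,l,st,c=cv2.connectedComponentsWithStats(m.astype(np.uint8))
        for i in range(1,k):
            if st[i,4]>=mn:
                P=W[l==i];print(n,name,c[i].round(),st[i,4],rect(P),"z",np.percentile(P[:,2],[5,50,95]).round(3),"mean",P.mean(0).round(3))
    comps((H>98)&(H<118)&(S>150)&(V>70),"blue",60)
    comps(((H<5)|(H>174))&(S>170)&(V>90),"red")
    comps((H>5)&(H<16)&(S>200)&(V>150),"orange")
    comps((S<60)&(W[...,2]>.064)&(W[...,2]<.082),"greytop",60)
    a=d["image"][255:360,150:310] if n=="scene" else d["image"][130:270,130:310]
    out.append(cv2.resize(a,(480,315) if n=="scene" else (405,315),interpolation=cv2.INTER_CUBIC)[:, :400])
cv2.imwrite("pics/crop.png",np.hstack(out))
E
```

```text
scene blue [201. 297.] 967 (array([529.9, 257.7]), array([158.7,  49.5]), np.float64(-0.2403)) z [0.008 0.011 0.041] mean [0.527 0.261 0.013]
scene blue [265. 319.] 523 (array([358.8, 250.2]), array([109.8,  36.7]), np.float64(1.1595)) z [0.005 0.008 0.029] mean [0.358 0.254 0.009]
scene red [287. 146.] 42 (array([ 504.8, -323.6]), array([184.8,  25.9]), np.float64(-1.2641)) z [0.015 0.131 0.133] mean [ 0.489 -0.273  0.112]
scene red [288. 154.] 39 (array([ 473.9, -237.9]), array([16.9,  6.7]), np.float64(0.5052)) z [0.096 0.111 0.122] mean [ 0.474 -0.238  0.11 ]
scene red [320. 214.] 66 (array([ 322.2, -112.4]), array([35.1, 18.1]), np.float64(-0.039)) z [0.013 0.02  0.023] mean [ 0.322 -0.11   0.019]
scene orange [258. 220.] 43 (array([473. ,  11.2]), array([27.4, 21.5]), np.float64(0.9291)) z [0.055 0.057 0.059] mean [0.473 0.011 0.057]
scene orange [275. 233.] 143 (array([413.7,  34. ]), array([38.7, 35.2]), np.float64(1.3219)) z [0.055 0.057 0.059] mean [0.414 0.034 0.057]
scene greytop [192. 116.] 826 (array([ 913.3, -393.8]), array([246.9, 124.2]), np.float64(1.4415)) z [0.065
[... 1788 characters left out ...]
array([879. , 270.7]), array([125.8,  18.5]), np.float64(0.0171)) z [0.065 0.074 0.081] mean [0.881 0.275 0.074]
side greytop [330. 136.] 3638 (array([845.1,  60.1]), array([305.5, 219.2]), np.float64(1.5676)) z [0.072 0.078 0.08 ] mean [0.833 0.036 0.077]
side greytop [244. 174.] 1117 (array([523.6,  -3.6]), array([197.7,  96. ]), np.float64(-0.2985)) z [0.065 0.071 0.073] mean [ 0.523 -0.006  0.07 ]
side greytop [464. 222.] 2859 (array([ 913.2, -394.1]), array([242.5, 124.6]), np.float64(1.4521)) z [0.066 0.068 0.07 ] mean [ 0.906 -0.407  0.068]
side greytop [274. 240.] 297 (array([ 477.5, -252. ]), array([63.5, 62.4]), np.float64(-1.1836)) z [0.074 0.076 0.078] mean [ 0.471 -0.259  0.076]
```

View pics/crop.png

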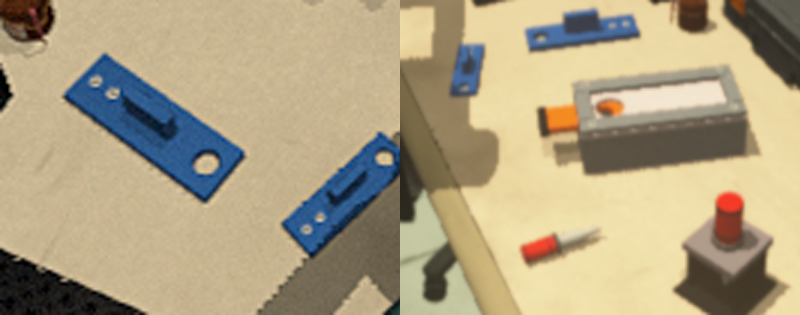

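The crop confirms it. The larger bracket's big hole is at crop (207,162), its near end, which matches the foot. The correct pin stands in the stand with its handle at crop (728,220). Next is a helper that turns targets into rows, then the move.

```bash
cat > d.py <<'E'
# usage: d.py x y z yaw(of tool x axis, mod pi) (mm): print shift/turn in row units from measured pose
import sys
from h import *
from cell import observe
a=[float(v) for v in sys.argv[1:]]; o=observe()
R=Rn.from_euler("xyz",o["tcp_rot"]).as_matrix(); p=o["tool_pos"]
s=R.T@(np.array(a[:3])/1000-p)/.03
y=np.arctan2(R[1,0],R[0,0]); dy=(a[3]-y+np.pi/2)%np.pi-np.pi/2
Rt=Rn.from_euler("xyz",[np.pi,0,y+dy]).as_matrix()
print("t",round(o["clock"],2),"pos",(p*1000).round(1),"F",o["ft_force"].round(1),"w",round(o["gripper_width"],3))
print("shift",s.round(3),"turn",(np.degrees(Rn.from_matrix(R.T@Rt).as_rotvec())/6).round(3))
E
python3 d.py 530 258 200 -.24
```

```text
t 0.1 pos [181.5 571.2 221.9] F [-0.4  0.4  0.6] w 1.0
shift [-14.234  -6.43    0.737] turn [-0.016 -0.002 -0.647]
```

```bash
python3 -m handwheel '[[-0.6,-0.27,0,0,0,0],[-1.8,-0.81,0,0,0,0],[-3,-1.35,0,0,0,0],[-4.2,-1.9,0,0,0,0],[-5.4,-2.44,0,0,0,0]]' 1; python3 -m handwheel '[[-1.2,-0.54,0,0,0,0],[-2.4,-1.08,0,0,0,0],[-3.6,-1.63,0,0,0,0],[-4.8,-2.17,0.2,0,0,0],[-6,-2.7,0.4,0,0,0]]'; python3 -m handwheel '[[-1.1,-0.5,0.1,0,0,-0.2],[-2,-0.9,0.2,0,0,-0.4],[-2.6,-1.2,0.3,0,0,-0.65],[-2.8,-1.28,0.3,0,0,-0.65],[-2.8,-1.28,0.3,0,0,-0.65]]'
python3 - <<'E'
from cell import *
from h import *
o=observe();d=get_image("wrist");np.savez("w1.npz",T=wcam(o,d),**d);cv2.imwrite("pics/w1.png",d["image"])
print(o["tool_pos"],o["tcp_rot"],d["tool_from_camera"].round(3).tolist())
W=cloud(d,wcam(o,d));hsv=cv2.cvtColor(d["image"],cv2.COLOR_BGR2HSV).astype(int)
b=(hsv[...,0]>98)&(hsv[...,0]<118)&(hsv[...,1]>130)&np.isfinite(W[...,0])
for lo,hi in((.004,.016),(.025,.05)):
    P=W[b&(W[...,2]>lo)&(W[...,2]<hi)];print(len(P),rect(P),P.mean(0).round(4))
E
python3 d.py 530 258 200 -.24
```

```text
clock: 0.52
tool_pos: [0.3146, 0.4515, 0.2223]
tcp_rot: [-3.141, -0.0, 2.835]
ft_force: [0.2, 0.3, 0.5]
gripper_width: 0.999
gripper_force: 0.0
clock: 0.93
tool_pos: [0.4622, 0.3197, 0.2106]
tcp_rot: [3.141, 0.0, 2.834]
ft_force: [-0.1, 0.9, -0.7]
gripper_width: 0.997
gripper_force: 0.0
clock: 1.35
tool_pos: [0.5301, 0.2581, 0.2011]
tcp_rot: [-3.141, -0.001, 2.899]
ft_force: [-0.3, 0.4, -1.0]
gripper_width: 1.0
gripper_force: 0.0
[0.53008187 0.25812155 0.20108678] [-3.14101518e+00 -7.66654864e-04  2.89876974e+00] [[0.001, -0.956, -0.293, 0.082], [1.0, 0.001, 0.001, 0.001], [-0.001, -0.293, 0.956, -0.162], [0.0, 0.0, 0.0, 1.0]]
6447 (array([464. , 240.6]), array([240.1, 218.1]), np.float64(-0.6721)) [0.4795 0.2582 0.0093]
584 (array([459., 263.]), array([190.2,  19.5]), np.float64(-0.0608)) [0.5239 0.2592 0.0402]
t 1.4 pos [529.1 259.1 201.3] F [-0.1 -0.9 -0.1] w 0.999
shift [-0.038 -0.028  0.043] turn [-0.002 -0.011 -0.018]
```

View pics/w1.png

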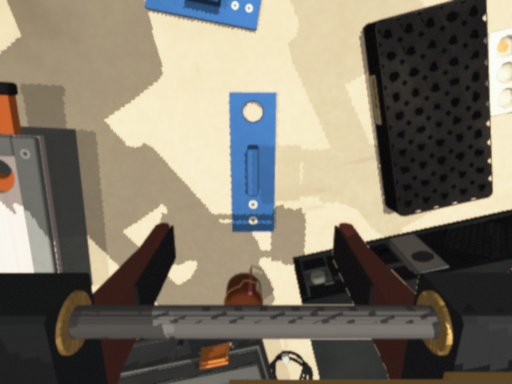

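The wrist view shows the large bracket upright at (253,161), with its rib at (252,170) and its hole at (253,112). The small bracket at (205,8) has to be masked out.

```bash
python3 - <<'E'
from h import *
d=np.load("w1.npz");W=cloud(d,d["T"]);hsv=cv2.cvtColor(d["image"],cv2.COLOR_BGR2HSV).astype(int)
b=((hsv[...,0]>98)&(hsv[...,0]<118)&(hsv[...,1]>130)).astype(np.uint8)
k,l=cv2.connectedComponents(b); m=(l==l[200,240])&np.isfinite(W[...,0])
for lo,hi in((.004,.016),(.036,.05)):
    P=W[m&(W[...,2]>lo)&(W[...,2]<hi)];print(len(P),rect(P),P.mean(0).round(4))
v,u=np.mgrid[:384,:512]
def hole(c):
    s=(abs(u-c[0])<16)&(abs(v-c[1])<16)&(l!=l[200,240]); k2,l2=cv2.connectedComponents(s.astype(np.uint8)); q=l2==l2[c[1],c[0]]
    uc,vc=u[q].mean(),v[q].mean();K=d["mtx"];r=d["T"][:3,:3]@[(uc-K[0,2])/K[0,0],(vc-K[1,2])/K[1,1],1];t=d["T"][:3,3]
    print(uc,vc,q.sum(),t+r*(.010-t[2])/r[2])
hole((253,112))
E
```

```text
4554 (array([530.6, 258.4]), array([156.4,  47.5]), np.float64(-0.2366)) [0.5261 0.2594 0.0102]
550 (array([529.2, 258.9]), array([49. , 11.6]), np.float64(-0.2468)) [0.5283 0.2589 0.0409]
252.4227848101266 111.14430379746835 395 [0.47184314 0.27286247 0.01      ]
```

```bash
python3 -c "import cell;print(getattr(cell,'tcp_to_grasp',None))"; python3 d.py 529.8 258.7 17 -.242
```

```text
0.0187
t 1.4 pos [529.1 259.1 201.3] F [-0.1 -0.9 -0.1] w 0.999
shift [-3.400e-02 -6.000e-03  6.143e+00] turn [-0.002 -0.011  0.002]
```

```bash
python3 -m handwheel '[[-0.02,0,0.8,0,0,0],[-0.03,0,2,0,0,0],[-0.03,0,3.2,0,0,0],[-0.03,0,4.2,0,0,0],[-0.03,0,4.9,0,0,0]]' 0.5; python3 -m handwheel '[[0,0,0.5,0,0,0],[0,0,0.9,0,0,0],[0,0,1.2,0,0,0],[0,0,1.23,0,0,0],[0,0,1.23,0,0,0]]' ; python3 d.py 529.8 258.7 17 -.242;python3 -m handwheel '[[0,0,0,0,0,0],[0,0,0,0,0,0],[0,0,0,0,0,0],[0,0,0,0,0,0],[0,0,0,0,0,0]]' 0; python3 -m handwheel '[[0,0,0,0,0,0],[0,0,0,0,0,0],[0,0,-0.2,0,0,0],[0,0,-0.4,0,0,0],[0,0,-0.6,0,0,0]]';
```

```text
clock: 1.82
tool_pos: [0.5272, 0.26, 0.0523]
tcp_rot: [-3.14, -0.003, 2.903]
ft_force: [0.4, -0.6, -0.0]
gripper_width: 0.661
gripper_force: 0.0
clock: 2.23
tool_pos: [0.53, 0.2595, 0.0179]
tcp_rot: [-3.142, -0.0, 2.902]
ft_force: [0.6, -0.6, 0.8]
gripper_width: 0.502
gripper_force: 0.0
t 2.23 pos [530.  259.5  17.9] F [ 0.6 -0.6  0.8] w 0.502
shift [-0.001 -0.027  0.03 ] turn [-0.001 -0.002  0.027]
clock: 2.65
tool_pos: [0.5305, 0.2587, 0.0183]
tcp_rot: [-3.141, 0.001, 2.902]
ft_force: [-0.9, -4.0, 2.3]
gripper_width: 0.16
gripper_force: 1.3
clock: 3.07
tool_pos: [0.5301, 0.259, 0.036]
tcp_rot: [-3.142, -0.0, 2.902]
ft_force: [1.0, -0.4, -2.5]
gripper_width: 0.135
gripper_force: 30.0
```

```bash
python3 -m handwheel '[[0,0,-1,0,0,0],[0,0,-2.2,0,0,0],[0,-0.6,-3.4,0,0,0],[0,-1.6,-4.6,0,0,0],[0,-2.6,-5.6,0,0,0]]'; python3 -m handwheel '[[0,-0.9,-0.2,0,0,0],[0,-1.5,-0.3,0,0,0],[0,-1.6,-0.3,0,0,0],[0,-1.6,-0.3,0,0,0],[0,-1.6,-0.3,0,0,0]]'
python3 - <<'E'
from cell import *
from h import *
o=observe();d=get_image("wrist");np.savez("w2.npz",T=wcam(o,d),**d);cv2.imwrite("pics/w2.png",d["image"])
print(o["tool_pos"],o["tcp_rot"],d["mtx"][0,0])
W=cloud(d,wcam(o,d));hsv=cv2.cvtColor(d["image"],cv2.COLOR_BGR2HSV).astype(int)
m=(W[...,2]>.066)&(W[...,2]<.076)&(W[...,1]<.11)&(W[...,1]>-.1)&(W[...,0]<.65)&(W[...,0]>.4)
P=W[m];print("foot",m.sum(),rect(P),P[:,2].mean())
m=(W[...,2]>.059)&(W[...,2]<.066)&(W[...,1]<.11)&(W[...,1]>-.1)&(W[...,0]<.65)&(W[...,0]>.4);P=W[m];print("floor",m.sum(),rect(P),np.median(P[:,2]))
E
```

```text
clock: 3.48
tool_pos: [0.5129, 0.1875, 0.202]
tcp_rot: [3.14, 0.002, 2.904]
ft_force: [0.2, 0.1, -2.5]
gripper_width: 0.13
gripper_force: 30.0
clock: 3.9
tool_pos: [0.5014, 0.1411, 0.2085]
tcp_rot: [3.141, -0.0, 2.901]
ft_force: [-0.4, 0.1, -1.9]
gripper_width: 0.134
gripper_force: 30.0
[0.50135297 0.14110392 0.20848171] [ 3.14094145e+00 -1.17457327e-04  2.90122105e+00] 321.9740329434293
foot 8220 (array([518.8,   3.1]), array([188.1,  96.4]), np.float64(-0.2937)) 0.07085895878235123
floor 6164 (array([514.4,  14.9]), array([184.4,  95.3]), np.float64(-0.1755)) 0.06314663559313555
```

View pics/w2.png

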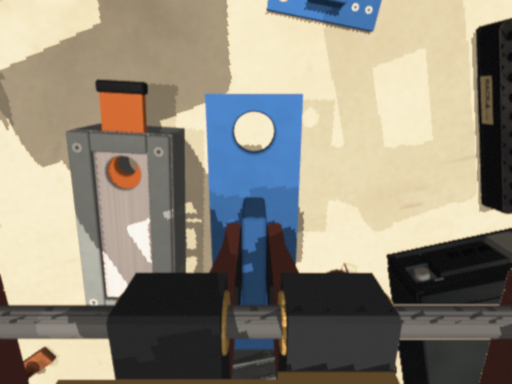

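The foot is at the left. Its top rim corners are near (68,130) and (185,130), the pocket spans roughly columns 95–160, and the floor hole is at (124,172) with the bar's hole out of line. The bracket hangs straight, with its hole at (254,131). Now I'll refine the foot pose with strip-wise edges.

```bash
python3 - <<'E'
from h import *
ya=-.294;c,s=np.cos(ya),np.sin(ya);C0=np.array([.524,-.001])
for n in("w2","scene0","side0"):
    d=dict(np.load(n+".npz"));W=cloud(d,d.get("T"))
    X=W[...,:2]-C0; u=X@[c,s];v=X@[-s,c];z=W[...,2]
    ok=(abs(u)<.12)&(abs(v)<.07)
    top=ok&(abs(z-.071)<.004);fl=ok&(abs(z-.063)<.003)&(abs(u)<.085)&(abs(v)<.03)
    f=lambda m,a,b,w:[ (np.min(a[k]),np.max(a[k])) for q in np.arange(*w,.006) if (k:=m&(b>q)&(b<q+.006)).sum()>6]
    for nm,m,wv,wu in(("top",top,(-.095,.09),(-.045,.04)),):
        A=np.array(f(m,v,u,wv))*1e3;B=np.array(f(m,u,v,wu))*1e3
        print(n,nm,"v lo/hi",np.median(A,0).round(1),"slope-check",A[:,0].round(0)[::4],A[:,1].round(0)[::4],"u lo/hi",np.median(B,0).round(1))
    A=np.array(f(fl,v,u,(-.03,.07)))*1e3;B=np.array(f(fl,u,v,(-.02,.02)))*1e3
    print("  floor v",np.median(A,0).round(1) if len(A) else 0,"u",np.median(B,0).round(1) if len(B) else 0)
# bracket in hand from w2
d=np.load("w2.npz");W=cloud(d,d["T"]);hsv=cv2.cvtColor(d["image"],cv2.COLOR_BGR2HSV).astype(int)
b=((hsv[...,0]>98)&(hsv[...,0]<118)&(hsv[...,1]>130)).astype(np.uint8);k,l=cv2.connectedComponents(b);m=(l==l[200,240])&np.isfinite(W[...,0])&(W[...,2]<.215);P=W[m]
print("bracket",rect(P),np.median(P[:,2]))
v,u=np.mgrid[:384,:512];q0=(abs(u-254)<26)&(abs(v-131)<26)&~(l==l[200,240]);k2,l2=cv2.connectedComponents(q0.astype(np.uint8));q=l2==l2[131,254]
K=d["mtx"];r=d["T"][:3,:3]@[(u[q].mean()-K[0,2])/K[0,0],(v[q].mean()-K[1,2])/K[1,1],1];t=d["T"][:3,3];zz=np.median(P[:,2])
print("hole",t+r*(zz-t[2])/r[2])
E
```

```text
w2 top v lo/hi [-45.2  50.3] slope-check [-46. -45. -45. -45. -45. -45. -46. -45.] [ 50.  50.  50.  50.  50.  51. -24. -24.] u lo/hi [-100.    44.5]
  floor v [-25.2  26.5] u [-80.1  67.5]
scene0 top v lo/hi [-45.5  49.3] slope-check [-45. -43. -46. -47. -45. -46. -46. -48.] [49. 47. 49. 50. 49. 49. 50. 50.] u lo/hi [-98.6  99. ]
  floor v [-26.2  22.1] u [-76.4  83.2]
side0 top v lo/hi [-49.2  46.9] slope-check [-47. -49. -49. -50. -49. -48. -46. -51.] [45. 44. 45. 48. 44. 48. 46. 50.] u lo/hi [-97.5  99.1]
  floor v [-16.2  28.3] u [-78.6  81.9]
bracket (array([485. , 146.7]), array([124.8,  49. ]), np.float64(-0.2376)) 0.20055045808522678
hole [0.44198306 0.15725312 0.20055046]
```

```bash
python3 d.py 524.8 -.6 110 -.294
```

```text
t 3.95 pos [501.4 141.4 208.2] F [-0.5  0.5 -2.6] w 0.134
shift [-1.884 -4.414  3.271] turn [ 0.004 -0.005  0.52 ]
```

```bash
python3 -m handwheel '[[-0.4,-0.9,0,0,0,0.1],[-0.8,-2,0,0,0,0.2],[-1.3,-3.1,0,0,0,0.4],[-1.7,-4,0.5,0,0,0.52],[-1.88,-4.41,1.2,0,0,0.52]]'; python3 -m handwheel '[[0,0,1,0,0,0],[0,0,1.8,0,0,0],[0,0,2.4,0,0,0],[0,0,2.5,0,0,0],[0,0,2.5,0,0,0]]'
cat > look.py <<'E'
import sys
from cell import *
from h import *
o=observe();d=get_image("wrist");T=wcam(o,d);np.savez(sys.argv[1]+".npz",T=T,**d)
im=d["image"];cv2.imwrite(f"pics/{sys.argv[1]}.png",cv2.resize(im[0:280,110:390],(784,560)[:2] and (600,600),interpolation=cv2.INTER_CUBIC))
print((o["tool_pos"]*1e3).round(1),o["tcp_rot"].round(4))
W=cloud(d,T);ya=-.294;c,s=np.cos(ya),np.sin(ya)
X=(W[...,:2]-[.5248,-.0006])*1e3;u=X@[c,s];v=X@[-s,c];z=W[...,2]*1e3
top=(abs(z-71)<3)&(abs(u)<115)&(abs(v)<60)
hsv=cv2.cvtColor(im,cv2.COLOR_BGR2HSV).astype(int)
bl=(hsv[...,0]>98)&(hsv[...,0]<118)&(hsv[...,1]>130)&(z<o["tool_pos"][2]*1e3-3)&(abs(v)<45)&(abs(u)<115)&(z>66)
print("plate z",np.median(z[bl]))
for a in range(-110,0,10):
    k=(u>a)&(u<a+10); t=v[k&top];b=v[k&bl]
    g=lambda m:(m.min().round(1),m.max().round(1)) if len(m)>5 else None
    print(a,"top",g(t),"inner",g(t[abs(t)<40]) if 0 else (t[t<0].max().round(1) if (t<0).any() else None,t[t>0].min().round(1) if (t>0).any() else None),"bl",g(b))
for a in (-45,-35,-20,-10,0,10,30,40):
    k=(v>a)&(v<a+8);t=u[k&top];b=u[k&bl];print("v",a,"top u lo",t.min().round(1) if len(t) else None,"inner",t[t<-60].max().round(1) if (t<-60).any() else None,"bl lo",b.min().round(1) if len(b) else None)
E
python3 look.py w3
```

```text
clock: 4.37
tool_pos: [0.5279, -0.0037, 0.1734]
tcp_rot: [-3.141, 0.005, 2.847]
ft_force: [0.7, 0.3, -1.6]
gripper_width: 0.14
gripper_force: 30.0
clock: 4.78
tool_pos: [0.5238, -0.0004, 0.0959]
tcp_rot: [-3.141, -0.004, 2.848]
ft_force: [0.4, -0.0, -2.1]
gripper_width: 0.133
gripper_force: 30.0
[ 5.238e+02 -4.000e-01  9.590e+01] [-3.1411 -0.0038  2.8484]
plate z 88.12782038997412
-110 top (np.float64(-45.1), np.float64(47.0)) inner (np.float64(-0.2), np.float64(0.4)) bl None
-100 top (np.float64(-46.7), np.float64(49.1)) inner (np.float64(-0.1), np.float64(0.4)) bl None
-90 top (np.float64(-46.4), np.float64(49.1)) inner (np.float64(-0.1), np.float64(0.4)) bl (np.float64(-22.9), np.float64(25.9))
-80 top (np.float64(-46.6), np.float64(49.3)) inner (np.float64(-26.2), np.float64(28.9)) bl (np.float64(-23.3), np.float64(26.0))
-70 top (np.float64(-46.6), np.float64(49.5)) inner (np.float64(-26.3), np.float64(28.8)) bl (np.float64(-23.3), np.float64(26.1))
-60 top (np.float64(-46.2), np.float64(49.3)) inner (np.float64(-26.3), np.float64(28.8)) bl (np.float64(-23.1), np.float64(26.1))

[... 313 characters left out ...]
 (np.float64(-26.2), np.float64(28.9)) bl (np.float64(-23.1), np.float64(25.9))
-20 top (np.float64(-46.6), np.float64(49.6)) inner (np.float64(-26.2), np.float64(28.7)) bl (np.float64(-23.0), np.float64(25.8))
-10 top (np.float64(-46.4), np.float64(49.6)) inner (np.float64(-26.4), np.float64(28.9)) bl (np.float64(-23.1), np.float64(25.8))
v -45 top u lo -100.4 inner -60.3 bl lo None
v -35 top u lo -100.4 inner -60.0 bl lo None
v -20 top u lo -100.4 inner -82.6 bl lo -80.7
v -10 top u lo -100.4 inner -82.6 bl lo -80.7
v 0 top u lo -100.4 inner -82.6 bl lo -80.7
v 10 top u lo -100.4 inner -82.6 bl lo -80.7
v 30 top u lo -100.5 inner -60.1 bl lo None
v 40 top u lo -100.6 inner -60.0 bl lo None
```

View pics/w3.png

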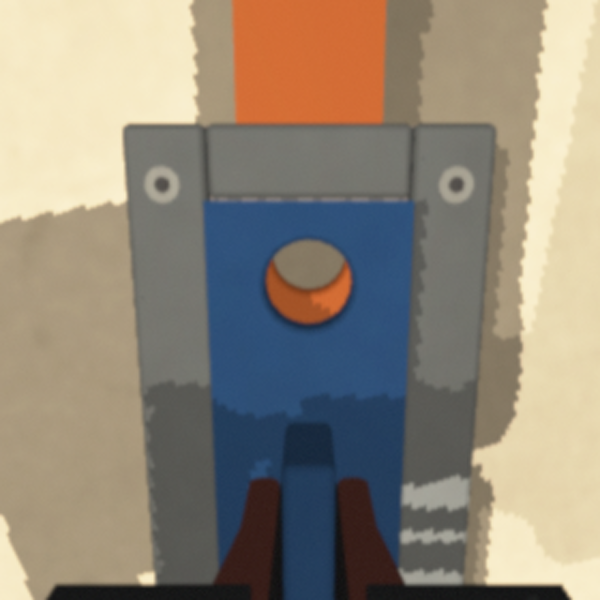

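The bracket sits square over the pocket. In the crop, the side gaps are even at columns 205 and 413, and the near edge is at row 200, clear of the pocket wall. Lowering.

```bash
python3 -m handwheel '[[0,0,0.1,0,0,0],[0,0,0.2,0,0,0],[0,0,0.28,0,0,0],[0,0,0.36,0,0,0],[0,0,0.42,0,0,0]]'; python3 -m handwheel '[[0,0,0.03,0,0,0],[0,0,0.06,0,0,0],[0,0,0.08,0,0,0],[0,0,0.08,0,0,0],[0,0,0.08,0,0,0]]'; python3 look.py w4 | head -7
```

```text
clock: 5.25
tool_pos: [0.5249, -0.0013, 0.0851]
tcp_rot: [3.142, 0.001, 2.847]
ft_force: [-0.5, 0.1, -2.2]
gripper_width: 0.131
gripper_force: 30.0
clock: 5.67
tool_pos: [0.5247, -0.0013, 0.0825]
tcp_rot: [-3.142, -0.0, 2.847]
ft_force: [0.0, -0.1, -1.3]
gripper_width: 0.137
gripper_force: 30.0
[524.7  -1.3  82.5] [-3.1415 -0.      2.8473]
plate z 74.57768844188823
-110 top (np.float64(-44.7), np.float64(47.3)) inner (np.float64(-0.1), np.float64(0.4)) bl None
-100 top (np.float64(-46.5), np.float64(49.2)) inner (np.float64(-0.1), np.float64(0.4)) bl None
-90 top (np.float64(-46.5), np.float64(49.4)) inner (np.float64(-0.1), np.float64(0.4)) bl None
-80 top (np.float64(-46.3), np.float64(49.3)) inner (np.float64(-0.1), np.float64(0.4)) bl (np.float64(-24.1), np.float64(25.1))
-70 top (np.float64(-46.6), np.float64(49.2)) inner (np.float64(-5.3), np.float64(6.6)) bl (np.float64(-24.2), np.float64(25.2))
```

```bash
python3 -m handwheel '[[0,0.01,0.03,0,0,0],[0,0.02,0.05,0,0,0],[0,0.02,0.06,0,0,0],[0,0.02,0.06,0,0,0],[0,0.02,0.06,0,0,0]]'; python3 -m handwheel '[[0,0,0,0,0,0],[0,0,0,0,0,0],[0,0,0,0,0,0],[0,0,0,0,0,0],[0,0,-0.1,0,0,0]]' 0.5;  python3 -m handwheel '[[0,0,-0.6,0,0,0],[0,0,-1.6,0,0,0],[0,0,-2.8,0,0,0],[0,0,-3.8,0,0,0],[0,0,-4.2,0,0,0]]' 1; python3 -m handwheel '[[0,0,0,0,0,0],[0,0,0,0,0,0],[0,0,0,0,0,0],[0,0,0,0,0,0],[0,0,0,0,0,0]]'
python3 - <<'E'
from cell import *
from h import *
o=observe();d=get_image("wrist");T=wcam(o,d);np.savez("w5.npz",T=T,**d)
W=cloud(d,T);ya=-.294;c,s=np.cos(ya),np.sin(ya)
X=(W[...,:2]-[.5248,-.0006])*1e3;u=X@[c,s];v=X@[-s,c];z=W[...,2]*1e3
hsv=cv2.cvtColor(d["image"],cv2.COLOR_BGR2HSV).astype(int)
b=(hsv[...,0]>98)&(hsv[...,0]<118)&(hsv[...,1]>130)&(z<78)&(z>66)&(abs(u)<90)&(abs(v)<35)
P=W[b];A=np.c_[u[b],v[b],np.ones(b.sum())];print("plane",np.linalg.lstsq(A,z[b],rcond=None)[0],rect(P))
n=~((hsv[...,0]>98)&(hsv[...,0]<118)&(hsv[...,1]>130));K=d["mtx"]
h=np.array([.5248-.06*c,-.0006-.06*s,.073]);p=T[:3,:3].T@(h-T[:3,3]);q=(K@(p/p[2]))[:2].round().astype(int);print("pred",q)
yy,xx=np.mgrid[:384,:512];m=n&(abs(xx-q[0])<26)&(abs(yy-q[1])<26)
k,l,st,ce=cv2.connectedComponentsWithStats(m.astype(np.uint8));i=l[q[1],q[0]];print(st[i],ce[i])
r=T[:3,:3]@[(ce[i][0]-K[0,2])/K[0,0],(ce[i][1]-K[1,2])/K[1,1],1];t=T[:3,3];print("hole",t+r*(.073-t[2])/r[2],o["tool_pos"],o["tcp_rot"])
E
python3 d.py 477.5 -252 250 -.294
```

```text
clock: 6.13
tool_pos: [0.525, -0.0008, 0.0812]
tcp_rot: [-3.141, 0.0, 2.848]
ft_force: [-2.1, -0.9, 5.9]
gripper_width: 0.136
gripper_force: 30.0
clock: 6.55
tool_pos: [0.5245, -0.0007, 0.0833]
tcp_rot: [-3.141, -0.001, 2.847]
ft_force: [0.3, 0.2, 0.1]
gripper_width: 0.468
gripper_force: 0.0
clock: 6.97
tool_pos: [0.5271, -0.001, 0.2142]
tcp_rot: [3.141, 0.006, 2.847]
ft_force: [-0.1, 0.0, -0.4]
gripper_width: 0.834
gripper_force: 0.0
clock: 7.38
tool_pos: [0.5238, -0.0006, 0.2082]
tcp_rot: [-3.141, -0.003, 2.847]
ft_force: [-0.1, -0.2, 0.7]
gripper_width: 1.002
gripper_force: 0.0
plane [9.08371769e-04 9.53436007e-04 7.32067873e+01] (array([5.253e+02, 5.000e-01]), array([158.1,  48.6]), np.float64(-0.296))
pred [252 117]
[241 103  26  27 531] [253.76271186 116.14124294]
hole [0.46729425 0.01817724 0.073     ] [ 0.52381894 -0.00063913  0.20817503] [-3.14099808e+00 -3.01101849e-03  2.84733848e+00]
t 7.43 pos [524.   -0.7 208.4] F [ 0.7 -0.5 -0.4] w 1.0
shift [-0.941 -8.469 -1.385] turn [-0.005 -0.024 -0.002]
```

The bracket is seated flat, with its top at 73.2 mm. Next, the pin.

```bash
python3 -m handwheel '[[-0.1,-0.6,-0.5,0,0,0],[-0.2,-1.8,-1,0,0,0],[-0.3,-3,-1.4,0,0,0],[-0.45,-4.2,-1.4,0,0,0],[-0.6,-5.4,-1.4,0,0,0]]'; python3 -m handwheel '[[-0.1,-1.2,0,0,0,0],[-0.2,-2.2,0,0,0,0],[-0.3,-2.9,0,0,0,0],[-0.34,-3.07,0,0,0,0],[-0.34,-3.07,0,0,0,0]]'; python3 -m handwheel '[[0,0,0,0,0,0],[0,0,0,0,0,0],[0,0,0,0,0,0],[0,0,0,0,0,0],[0,0,0,0,0,0]]'
python3 - <<'E'
from cell import *
from h import *
o=observe();d=get_image("wrist");T=wcam(o,d);W=cloud(d,T);hsv=cv2.cvtColor(d["image"],cv2.COLOR_BGR2HSV).astype(int)
m=((hsv[...,0]<6)|(hsv[...,0]>173))&(hsv[...,1]>150)&(W[...,2]>.126)&(W[...,2]<.138);P=W[m]
(c,r)=cv2.minEnclosingCircle((P[:,:2]*1000).astype(np.float32));print("handle",len(P),c,r,P.mean(0))
m=(hsv[...,1]<70)&(abs(W[...,2]-.076)<.003)&(abs(W[...,0]-.477)<.06)&(abs(W[...,1]+.25)<.06);print("stand",rect(W[m]))
E
python3 d.py 477.5 -252 250 -.294
```

```text
clock: 7.85
tool_pos: [0.495, -0.1625, 0.2521]
tcp_rot: [-3.141, 0.001, 2.848]
ft_force: [1.0, -0.5, -0.7]
gripper_width: 0.998
gripper_force: 0.0
clock: 8.27
tool_pos: [0.4778, -0.2533, 0.251]
tcp_rot: [3.141, -0.001, 2.845]
ft_force: [0.5, -0.0, 0.4]
gripper_width: 0.998
gripper_force: 0.0
clock: 8.68
tool_pos: [0.4784, -0.2512, 0.2518]
tcp_rot: [-3.142, 0.0, 2.849]
ft_force: [-0.5, -1.3, -0.6]
gripper_width: 0.997
gripper_force: 0.0
handle 703 (478.2633056640625, -247.3395538330078) 14.443084716796875 [ 0.47687898 -0.24692718  0.13170453]
stand (array([ 478.3, -247.4]), array([66.3, 66.2]), np.float64(0.3843))
t 8.73 pos [ 478.4 -251.4  251.9] F [-0.5  0.7 -0. ] w 0.998
shift [ 0.023 -0.028  0.062] turn [-0.001  0.002  0.009]
```

```bash
python3 d.py 478 -248.7 92 -.294; python3 -m handwheel '[[0.03,0.05,0.6,0,0,0],[0.04,0.08,1.6,0,0,0],[0.04,0.08,2.6,0,0,0],[0.04,0.08,3.4,0,0,0],[0.04,0.08,4,0,0,0]]' 0.75; python3 -m handwheel '[[0,0,0.4,0,0,0],[0,0,0.8,0,0,0],[0,0,1.2,0,0,0],[0,0,1.33,0,0,0],[0,0,1.33,0,0,0]]';python3 d.py 478 -248.7 92 -.294
```

```text
t 8.73 pos [ 478.4 -251.4  251.9] F [-0.5  0.7 -0. ] w 0.998
shift [0.04  0.083 5.329] turn [-0.001  0.002  0.009]
clock: 9.15
tool_pos: [0.4769, -0.2485, 0.1298]
tcp_rot: [3.141, -0.002, 2.848]
ft_force: [0.2, 0.6, -0.1]
gripper_width: 0.752
gripper_force: 0.0
clock: 9.57
tool_pos: [0.4772, -0.2488, 0.091]
tcp_rot: [3.141, -0.002, 2.848]
ft_force: [0.3, 0.2, -0.3]
gripper_width: 0.752
gripper_force: 0.0
t 9.57 pos [ 477.2 -248.8   91. ] F [ 0.3  0.2 -0.3] w 0.752
shift [-0.024  0.012 -0.033] turn [ 0.005 -0.018  0.001]
```

```bash
python3 -m handwheel '[[0,0,0,0,0,0],[0,0,0,0,0,0],[0,0,0,0,0,0],[0,0,0,0,0,0],[0,0,0,0,0,0]]' 0;python3 -m handwheel '[[0,0,0,0,0,0],[0,0,-0.2,0,0,0],[0,0,-0.5,0,0,0],[0,0,-1,0,0,0],[0,0,-1.6,0,0,0]]'; python3 -m handwheel '[[0,0,-0.7,0,0,0],[0,0,-1.4,0,0,0],[0,0,-2.1,0,0,0],[0,0,-2.8,0,0,0],[0,0,-3,0,0,0]]';python3 d.py 467.4 16.9 230 -.294
```

```text
clock: 9.98
tool_pos: [0.478, -0.2497, 0.0924]
tcp_rot: [-3.141, 0.001, 2.847]
ft_force: [0.0, -0.1, -0.4]
gripper_width: 0.412
gripper_force: 0.0
clock: 10.4
tool_pos: [0.477, -0.249, 0.1402]
tcp_rot: [3.141, -0.002, 2.847]
ft_force: [0.4, 0.6, -1.9]
gripper_width: 0.315
gripper_force: 30.0
clock: 10.82
tool_pos: [0.4792, -0.2505, 0.2338]
tcp_rot: [-3.14, 0.005, 2.847]
ft_force: [0.8, -0.7, -1.4]
gripper_width: 0.318
gripper_force: 30.0
t 10.82 pos [ 479.2 -250.5  233.8] F [ 0.8 -0.7 -1.4] w 0.318
shift [2.961 8.415 0.094] turn [-0.018  0.051 -0.001]
```

```bash
python3 -m handwheel '[[0.3,0.9,0,0,0,0],[0.7,2,0,0,0,0],[1.1,3.1,0,0,0,0],[1.5,4.2,0,0,0,0],[1.8,5.2,0,0,0,0]]'; python3 -m handwheel '[[0.3,0.9,0,0,0,0],[0.6,1.8,0,0,0,0],[0.9,2.6,0,0,0,0],[1.15,3.15,0,0,0,0],[1.16,3.2,0,0,0,0]]'; python3 -m handwheel '[[0,0,0.1,0,0,0],[0,0,0.3,0,0,0],[0,0,0.5,0,0,0],[0,0,0.6,0,0,0],[0,0,0.6,0,0,0]]';python3 d.py 467.4 16.9 215 -.294
python3 - <<'E'
from cell import *
from h import *
o=observe();d=get_image("wrist");np.savez("w6.npz",T=wcam(o,d),**d);s=get_image("side");np.savez("s6.npz",**s)
a=cv2.resize(d["image"][60:324,80:432],(400,300));
b=cv2.resize(s["image"][90:210,150:310],(400,300),interpolation=cv2.INTER_CUBIC)
c=get_image("scene");np.savez("c6.npz",**c);e=cv2.resize(c["image"][120:240,190:350],(400,300),interpolation=cv2.INTER_CUBIC)
cv2.imwrite("pics/m6.png",np.vstack([np.hstack([a,b]),np.hstack([e,e*0])]))
for n,q in(("s",s),("c",c),("w",d)):
    W=cloud(q,wcam(o,d) if n=="w" else None);P=W-o["tool_pos"];m=(abs(P[...,0])<.025)&(abs(P[...,1])<.025)&(P[...,2]<.01)&(W[...,2]>.115)
    for lo in range(-90,10,10):
        k=m&(P[...,2]*1e3>lo)&(P[...,2]*1e3<lo+10)
        if k.sum()>2:print(n,lo,k.sum(),(P[k].mean(0)*1e3).round(1),(np.ptp(P[k],0)*1e3).round(0),(P[k][:,2].min()*1e3).round(1))
E
```

```text
clock: 11.23
tool_pos: [0.47, -0.0825, 0.2295]
tcp_rot: [3.141, -0.001, 2.847]
ft_force: [1.1, -1.0, -2.5]
gripper_width: 0.314
gripper_force: 30.0
clock: 11.65
tool_pos: [0.4644, 0.0203, 0.2294]
tcp_rot: [3.141, -0.002, 2.85]
ft_force: [0.1, -0.1, -1.5]
gripper_width: 0.314
gripper_force: 30.0
clock: 12.07
tool_pos: [0.4651, 0.0167, 0.2106]
tcp_rot: [-3.141, -0.002, 2.846]
ft_force: [0.1, -0.3, -1.5]
gripper_width: 0.312
gripper_force: 30.0
t 12.07 pos [465.1  16.7 210.6] F [ 0.1 -0.3 -1.5] w 0.312
shift [-0.072  0.03  -0.148] turn [-0.007 -0.022 -0.015]
s -80 10 [  0.4  -2.4 -74.1] [7. 7. 9.] -79.8
s -70 9 [ -1.   -5.3 -63.6] [10.  5.  7.] -67.6
s -60 17 [ -1.4  -5.9 -55.3] [13.  9. 10.] -59.9
s -50 23 [ -1.9  -7.2 -44.1] [17. 11. 10.] -49.8
s -40 24 [ -1.   -7.1 -35.3] [20. 13.  9.] -39.6
s -30 22 [ -1.9  -7.6 -25.8] [15. 11. 10.] -29.9
s -20 28 [ -1.8 -10.1 -12.5] [33. 32. 10.] -19.8
s -10 33 [-3.2 -9.9 -7.6] [29. 25. 10.] -9.9
s 0 31 [ -6.7 -16.6   5.7] [32. 28. 10.] 0.2
c -80 5 [  1.1   3.3 -75.6] [4. 4. 9.] -79.4
c -70 7 [ -0.5   3.3 -67. ] [7. 7. 6.] -69.7
c -60 13 [ -0.5   6.4 -55.3] [11. 11.  9.] -59.0
c -50 19 [ -1.4   6.6 -44.2] [16. 14.  9.] -48.6
c -40 22 [ -1.5   6.8 -34.7] [16. 16.  9.] -39.6
c -30 14 [ -0.9   7.1 -25.9] [15. 13.  7.] -29.0
c -20 20 [ -5.1   8.5 -12.1] [29. 28.  5.] -15.0
c -10 29 [-4.6 10.1 -7. ] [25. 21.  9.] -9.7
c 0 43 [-4.6 10.1  5.5] [32. 40.  9.] 0.6
w -90 3 [ -2.2   2.6 -81.4] [1. 1. 2.] -82.6
w -80 9 [ -3.1   3.4 -74.1] [2. 5. 7.] -77.0
w -70 19 [ -5.    3.3 -64.8] [ 5.  8. 10.] -69.7
w -60 24 [ -6.6   4.1 -54.8] [ 6. 10.  9.] -59.2
w -50 86 [ -7.5   4.2 -44.1] [ 8. 17. 10.] -50.0
w -40 54 [ -8.3   4.4 -37.5] [ 7. 14.  7.] -40.0
w -20 376 [-11.6   4.6 -11.3] [21. 31.  5.] -15.4
w -10 385 [-10.2   5.2  -6.2] [21. 38. 10.] -10.0
w 0 655 [-10.8   3.8   5. ] [22. 41. 10.] 0.0
```

View pics/m6.png

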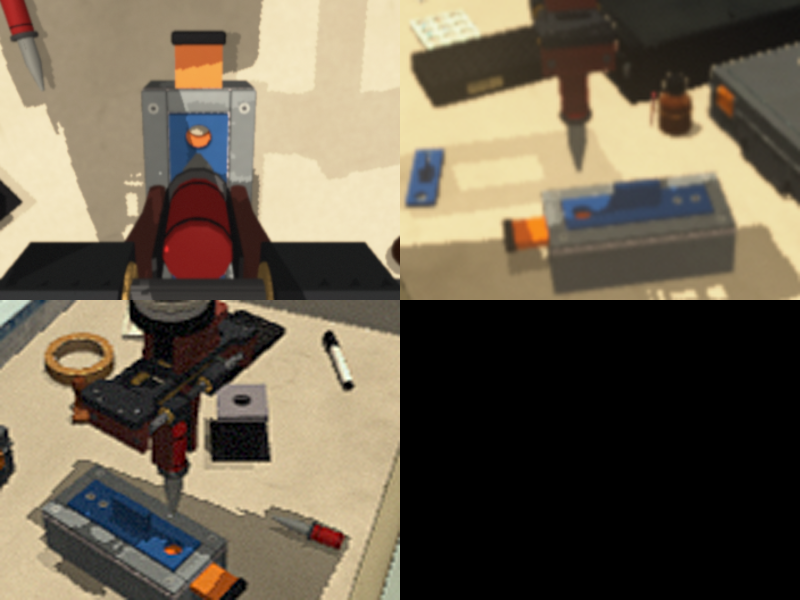

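The pin hangs vertical in the gripper. Its tip, at crop (172,512) in the lower-left panel, is about 83 mm below the TCP, and the bracket hole is open below it. The pin axis sits about 1.5 mm from the TCP in x, so I'll correct for that and descend.

```bash
python3 -m handwheel '[[-0.02,0.02,0.3,0,0,0],[-0.02,0.02,0.8,0,0,0],[-0.02,0.02,1.3,0,0,0],[-0.02,0.02,1.6,0,0,0],[-0.02,0.02,1.7,0,0,0]]'; python3 -m handwheel '[[0,0,0.15,0,0,0],[0,0,0.3,0,0,0],[0,0,0.45,0,0,0],[0,0,0.55,0,0,0],[0,0,0.6,0,0,0]]';python3 d.py 465.8 17 88 -.294
```

```text
clock: 12.63
tool_pos: [0.4655, 0.0179, 0.1592]
tcp_rot: [-3.141, -0.003, 2.847]
ft_force: [0.4, 0.2, -2.2]
gripper_width: 0.315
gripper_force: 30.0
clock: 13.05
tool_pos: [0.4666, 0.0179, 0.1426]
tcp_rot: [-3.142, -0.0, 2.847]
ft_force: [0.4, -0.4, -2.6]
gripper_width: 0.308
gripper_force: 30.0
t 13.05 pos [466.6  17.9 142.6] F [ 0.4 -0.4 -2.6] w 0.308
shift [ 0.016 -0.035  1.82 ] turn [-0.001 -0.    -0.002]
```

```bash
for i in 1 2; do :; done; python3 -m handwheel '[[0,-0.01,0.1,0,0,0],[0,-0.02,0.2,0,0,0],[0,-0.02,0.3,0,0,0],[0,-0.02,0.4,0,0,0],[0,-0.02,0.5,0,0,0]]'; python3 -m handwheel '[[0,0,0.1,0,0,0],[0,0,0.2,0,0,0],[0,0,0.3,0,0,0],[0,0,0.4,0,0,0],[0,0,0.5,0,0,0]]';python3 d.py 465.8 17 88 -.294
```

```text
clock: 13.47
tool_pos: [0.4664, 0.0173, 0.1276]
tcp_rot: [-3.142, 0.0, 2.847]
ft_force: [-0.5, -0.5, -2.3]
gripper_width: 0.316
gripper_force: 30.0
clock: 13.88
tool_pos: [0.4662, 0.0173, 0.1127]
tcp_rot: [-3.141, -0.0, 2.848]
ft_force: [-0.9, -0.8, 2.2]
gripper_width: 0.315
gripper_force: 30.0
t 13.88 pos [466.2  17.3 112.7] F [-0.9 -0.8  2.2] w 0.315
shift [ 0.01  -0.012  0.822] turn [-0.003 -0.003 -0.001]
```

```bash
python3 -m handwheel '[[0,0,0.08,0,0,0],[0,0,0.16,0,0,0],[0,0,0.24,0,0,0],[0,0,0.32,0,0,0],[0,0,0.4,0,0,0]]'; python3 -m handwheel '[[0,0,0.08,0,0,0],[0,0,0.16,0,0,0],[0,0,0.24,0,0,0],[0,0,0.3,0,0,0],[0,0,0.3,0,0,0]]';python3 d.py 465.8 17 88 -.294
```

```text
clock: 14.3
tool_pos: [0.4662, 0.0172, 0.1005]
tcp_rot: [-3.141, -0.0, 2.847]
ft_force: [-2.0, -0.3, 0.7]
gripper_width: 0.315
gripper_force: 30.0
clock: 14.72
tool_pos: [0.4662, 0.0173, 0.0913]
tcp_rot: [-3.141, -0.001, 2.847]
ft_force: [-1.3, 0.4, -3.8]
gripper_width: 0.315
gripper_force: 30.0
t 14.72 pos [466.2  17.3  91.3] F [-1.3  0.4 -3.8] w 0.315
shift [ 0.008 -0.015  0.11 ] turn [-0.001 -0.006 -0.002]
```

Nearly home. I'll press the last few mm until the collar makes contact.

```bash
python3 -m handwheel '[[0,0,0.03,0,0,0],[0,0,0.06,0,0,0],[0,0,0.09,0,0,0],[0,0,0.12,0,0,0],[0,0,0.12,0,0,0]]'; python3 -m handwheel '[[0,0,0.02,0,0,0],[0,0,0.04,0,0,0],[0,0,0.05,0,0,0],[0,0,0.05,0,0,0],[0,0,0.05,0,0,0]]'
```

```text
clock: 15.13
tool_pos: [0.4663, 0.0173, 0.0892]
tcp_rot: [-3.142, 0.0, 2.847]
ft_force: [-6.1, 0.4, 14.1]
gripper_width: 0.315
gripper_force: 30.0
clock: 15.55
tool_pos: [0.4664, 0.0174, 0.0891]
tcp_rot: [3.142, 0.001, 2.848]
ft_force: [-9.8, 1.6, 31.4]
gripper_width: 0.311
gripper_force: 30.0
```

```bash
python3 -m handwheel '[[0,0,-0.05,0,0,0],[0,0,-0.1,0,0,0],[0,0,-0.1,0,0,0],[0,0,-0.1,0,0,0],[0,0,-0.1,0,0,0]]'; python3 -m handwheel '[[0,0,0,0,0,0],[0,0,0,0,0,0],[0,0,0,0,0,0],[0,0,0,0,0,0],[0,0,0,0,0,0]]' 0.75;python3 -m handwheel '[[0,0,0,0,0,0],[0,0,-0.2,0,0,0],[0,0,-0.6,0,0,0],[0,0,-1.2,0,0,0],[0,0,-2,0,0,0]]'; python3 -m handwheel '[[0,0,-1,0,0,0],[0,0,-2,0,0,0],[0,0,-2.8,0,0,0],[0,0,-3.2,0,0,0],[0,0,-3.2,0,0,0]]'
python3 - <<'E'
from cell import *
from h import *
s=get_image("side");c=get_image("scene");o=observe();d=get_image("wrist")
cv2.imwrite("pics/end.png",np.vstack([np.hstack([cv2.resize(q,(400,300),interpolation=cv2.INTER_CUBIC) for q in (s["image"][100:220,150:310],c["image"][140:260,190:350])]),np.hstack([cv2.resize(d["image"],(400,300)),cv2.resize(s["image"],(400,300))])]))
W=cloud(d,wcam(o,d));hsv=cv2.cvtColor(d["image"],cv2.COLOR_BGR2HSV).astype(int)
m=((hsv[...,0]<6)|(hsv[...,0]>173))&(hsv[...,1]>150)&(W[...,2]>.118)&(W[...,2]<.16);P=W[m];print("handle top",len(P),np.percentile(P[:,2],[5,50,95]),P.mean(0))
u=(W[...,:2]-[.5248,-.0006])@[np.cos(.294),-np.sin(.294)]*1e3;v=(W[...,:2]-[.5248,-.0006])@[np.sin(.294),np.cos(.294)]*1e3
b=(hsv[...,0]>98)&(hsv[...,0]<118)&(hsv[...,1]>130)&(abs(W[...,2]-.072)<.006)&(abs(u)<90)&(abs(v)<35)
print("plate",np.linalg.lstsq(np.c_[u[b],v[b],np.ones(b.sum())],W[b][:,2]*1e3,rcond=None)[0])
E
```

```text
clock: 15.97
tool_pos: [0.4663, 0.0173, 0.0895]
tcp_rot: [-3.142, -0.0, 2.847]
ft_force: [-2.6, 1.1, -0.2]
gripper_width: 0.309
gripper_force: 30.0
clock: 16.38
tool_pos: [0.4669, 0.0172, 0.0898]
tcp_rot: [-3.142, 0.001, 2.847]
ft_force: [0.0, 0.2, -0.2]
gripper_width: 0.65
gripper_force: 0.0
clock: 16.8
tool_pos: [0.4652, 0.0174, 0.1497]
tcp_rot: [-3.141, -0.003, 2.847]
ft_force: [0.7, -0.1, -0.3]
gripper_width: 0.75
gripper_force: 0.0
clock: 17.22
tool_pos: [0.4685, 0.0171, 0.2493]
tcp_rot: [3.14, 0.007, 2.848]
ft_force: [-0.5, 0.4, 0.1]
gripper_width: 0.751
gripper_force: 0.0
handle top 735 [0.12502095 0.12895521 0.13021188] [0.46490636 0.01948198 0.12849879]
plate [7.04750766e-04 6.00625656e-04 7.32124285e+01]
```

View pics/end.png

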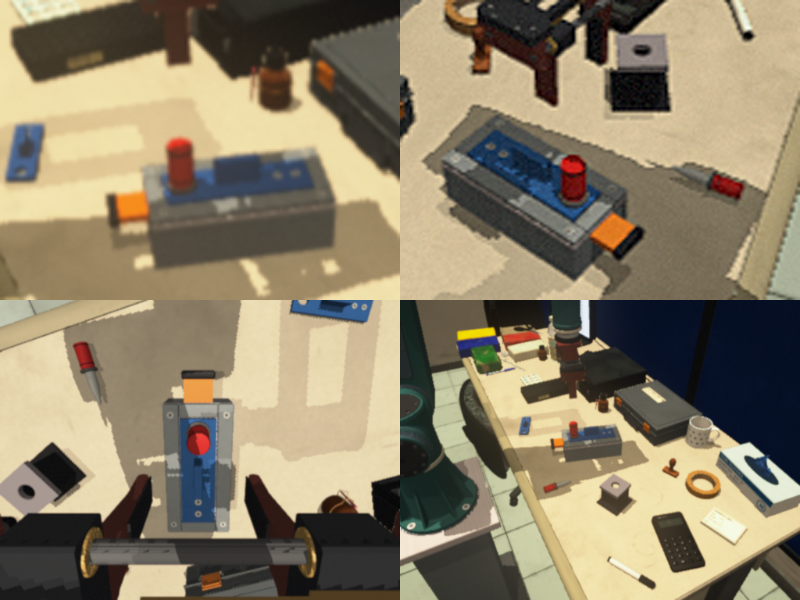

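The pin is home: its handle top, at crop (180,145), measures 129 mm, which is 73 + 56. The bracket is flat at 73.2 mm, the gripper is clear, and the bystanders are in place.

```bash
python3 -c "
from cell import *
print(sign_off())"
```

```text
the job is handed in; nothing more can be done
None
```

The job is handed in at about 17 s: the bracket lies flat in the pocket and the pin is through both holes with its collar on the bracket, the bar drawn into line, the gripper clear, and nothing else on the desk disturbed as far as the cameras show.

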